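# Open the split-pin dispenser and work its plunger

## Robot

A 6-joint arm with a two-finger parallel gripper is mounted at the origin on the work surface. World frame = base frame: x ahead of the robot, y to its left, z up, the work surface at z = 0. Lengths are in m, angles in degrees, forces in N, time in s.
With the tool pointing down it reaches from about 0.3 to 0.75 m from the base axis. Payload 8.5 kg.
Tool frame: the origin (TCP) lies midway between the tips of the shut fingers; the grasp point (between the pads) lies 19 mm behind it; y points along the fingers, z is the direction in which the jaws open and shut, and the axes are right-handed (so a half turn about y gives the same grasp; the last joint's range is limited). The gripper opens to 85 mm and grips with 20 to 120 N. Pads are 22 mm wide; open, the fingers measure 114 mm over their backs; the gripper's body (76 mm by 85 mm) begins 54 mm behind the grasp point. The pads swing forward as they close: fully open they stand 13 mm farther back than shut.
Start: joints at [-81.434, 21.807, 74.336, -0, 83.858, -12.336], TCP at [0.196, -0.514, 0.231] pointing down, gripper open.
Joint ranges: [-178.18, 178.18], [-50.72, 133.34], [12.68, 142.11], [-81.47, 261.47], [9.98, 163.14], [-165.26, 165.26]. Speed limits (degrees/s): [136.94, 136.94, 180, 180, 180, 180].

## Interface

Orientations are given as a 3x3 rotation matrix whose columns are the frame's x, y, z axes.
In Python, from rig import status, imaging, job gives the robot as it stands. The module is installed in compiled form; this text tells all that it offers.
- The arm moves only by the tool jog_arm, never from a script. Its argument "rows" is a list of rows, each an object of numbers: "hand": the opening, from 0 (shut) to 1 (fully open); "dx", "dy", "dz": the shift along the tool's x, y, z in cm; "ax", "ay", "az": the turn, a rotation vector about the tool's x, y, z in degrees. In form: [{"hand": .., "dx": .., "dy": .., "dz": .., "ax": .., "ay": .., "az": ..}, ...]. A call has exactly 5 rows; each row shifts and turns the commanded pose from where the row before left it, along the tool's axes as they then stand; what a row does not reach is not made up. A row lasts 1/12 s, in which the tool goes at most 41.7 mm and 7.16 degrees, less where a joint would pass 70% of its speed; a pose out of reach is approached as far as the arm can. A call is refused whole if a number of a shift passes 4.17 or a number of a turn 7.16, either way. A call with a gripper value outside its range is refused whole. The fingers move at their own pace and stop on an object; "newtons" is the grip in N (left out, the last holds). Time passes only in rows, so rows that do not move let the fingers close, or fill a call up. It gives the time, the measured TCP pose, the force and the opening at its end, in the units of the state.
- status.observe(): the state, without advancing time (a new reading comes with each control period).
- imaging.get_image(name): name is "scene" or "top"; returns the picture (420x560x3 uint8, red, green, blue); there is no depth.
- imaging.camera_model(name): a dict with "K" (3x3 intrinsics, pixels), "distortion" ([k1, k2, p1, p2, k3] as OpenCV has them; the pictures are not rectified), "position" and "rotation" of the camera in the world. Camera axes: x right, y down, z forward; pixel columns grow to the right and rows downward; lengths in m; the calibration is good to about 2 mm. A picture is of the moment at which its call begins. camera_model takes no time and is no camera call.
- job.close_job(): hands the job in, once; it reports no verdict.
The state is a dict: "time_s": time; "q": joint angles; "qvel": joint speeds; "joint_efforts": joint torques, N m; "position": TCP position; "tool_rot": TCP orientation; "ft_force": force on the tool from outside, world axes, zero at the start; "wrist_torque": the same for the moment, N m; "grip_width": finger opening in m.
Only numpy, scipy, OpenCV 4.12 (cv2) and the standard library are available. Lean on these libraries where they do the work, as an engineer would, in place of code of your own. Each camera call takes 0.05 s, during which the arm holds its last target.

## Task

Two steel split-pin dispensers stand on the bench. With your fingertips only, flip the lid of the larger one up and right over until it rests open by itself with your hand off it, then gently press the round plunger inside fully down and let it spring back up. Do not grip or lift anything, do not shove either dispenser about, leave the smaller one shut, and leave the other things on the bench where they are.

Things in the scene. Friction and masses are not known exactly. Their poses are not given: they have to be found in the camera images.
- pinbox: The larger dispenser, a loose grey box of about 1.7 kg standing on the bench: 90 mm deep (its x), 110 mm wide (its y), 75 mm high to the rim. Origin: centre of its underside; x points from its front (lip side, facing roughly to the robot) to its back (hinge side), z up. Under the lid a rim with 6 mm walls stands 22 mm above an inner deck; a plunger rises from the deck to 4 mm below the rim, 12 mm in front of the box's centre.
- pinbox_lid (a joint): Lid angle of the larger dispenser in rad: 0 shut, 2.1 fully open against its stop, leaning back. No spring and hardly any friction: the lid (about 0.14 kg) falls shut below about 1.5 and falls open beyond about 1.6.
- pinbox_hinge (a point): Middle of the lid's hinge line at the top of the back wall: 45 mm behind the box's centre, 78 mm above the bench. The hinge line runs along the box's y.
- pinbox_lip (a point): Middle of the free edge of the lid's lip. The lid is a steel plate 4 mm thick that reaches 90 mm forward from the hinge, flush with the box's front; from there a lip 44 mm wide and 26 mm long, 4 mm thick, is turned up at 40 degrees, forward and upward (20 mm forward, 17 mm up), so a fingertip fits beneath it. The point moves with the lid.
- pinbox_button (a point): Centre of the flat top of the plunger, an upright aluminium cylinder 28 mm in diameter, 71 mm above the bench when up. Covered by the lid while that is shut.
- pinbox_plunger (a joint): How far the plunger is down, in m: 0 up, 0.009 fully down at its rigid stop. A spring returns it: 2.4 N to start, 6 N fully down.
- smallbox: The smaller dispenser, same make, loose, about 1 kg: 70 mm deep, 70 mm wide, 50 mm high, its lip (32 mm wide) also turned up. To be left shut. Origin and axes as for the larger one.
- smallbox_lid (a joint): Lid angle of the smaller dispenser in rad, 0 shut.
- plug: Spark plug lying on the bench, 78 mm long (its x), 19 mm thick. Bystander. Origin: centre of its underside.
- fuelcap: Round red fuel cap, 60 mm in diameter, 33 mm high. Bystander. Origin: centre of its underside.
- pulley: Steel pulley wheel lying flat, 76 mm in diameter, 28 mm high. Bystander. Origin: centre of its underside.
- carb: Aluminium carburettor body, about 75 by 60 mm, 88 mm high. Bystander. Origin: centre of its underside.
- bulb: Headlamp bulb standing on its 40 mm steel base, glass up, 53 mm high. Bystander. Origin: centre of its underside.
- spanner: Spanner lying flat, 160 mm long (its x). Bystander. Origin: centre of its underside.
Things that resemble listed ones, but are neither listed nor needed, are in the scene too. What is shaped like the pinbox but turquoise or yellow is not meant.

How it is judged:
By the outcome, as a careful person would: the job done as asked, in the order asked, and still so for the second after the job is handed in, with the robot touching nothing.
It also fails if it takes over 51 s, if anything falls off the work surface, if the arm or the gripper's body presses on something with over 40 N, if the wrist force passes 120 N, or if a joint passes its speed limit or range.

## Working session

There is one attempt and no reset: what is moved stays moved. The work goes in short steps, Python scripts to look and compute and a tool call to move; the robot and the scene stay as the last step left them, time stands still between calls to the robot, and variables do not carry over. Pictures are saved under pics/ and viewed, and the job is handed in when it is done.

Besides the shell and the picture viewer there is one more tool, called after ">>>" as a command line: name --argument value ..., lists and objects as JSON in quotes. jog_arm: Moves the arm, as the interface text tells. Its arguments: {"type":"object","properties":{"rows":{"type":"array"},"newtons":{"type":"number"}},"required":["rows"]}

```bash
mkdir -p pics
python3 - <<'E'
from rig import status, imaging
import cv2,numpy as np
for n in("scene","top"):
    im=imaging.get_image(n); cv2.imwrite(f"pics/{n}0.png",im[:,:,::-1])
    m=imaging.camera_model(n); print(n,m)
s=status.observe(); print(s)
E
```

```text
scene {'K': array([[454.98543758,   0.        , 275.18924759],
       [  0.        , 454.98543758, 212.84986683],
       [  0.        ,   0.        ,   1.        ]]), 'distortion': array([0.01044225, 0.        , 0.        , 0.        , 0.        ]), 'position': array([1.05499188, 0.31536564, 1.005363  ]), 'rotation': array([[-0.55435299,  0.70725023, -0.43873668],
       [ 0.83225227,  0.46662757, -0.29935743],
       [-0.00699398, -0.53108928, -0.847287  ]])}
top {'K': array([[406.03403243,   0.        , 274.57178603],
       [  0.        , 406.03403243, 209.58988683],
       [  0.        ,   0.        ,   1.        ]]), 'distortion': array([-0.00498304,  0.        ,  0.        ,  0.        ,  0.        ]), 'position': array([0.43725974, 0.0233557 , 1.22301053]), 'rotation': array([[-0.00870625, -0.99140558,  0.13053423],
       [-0.99993058,  0.0075951 , -0.00900781],
       [ 0.00793897, -0.13060359, -0.99140288]])}
{'time_s': 0.1, 'q': array([-8.14348876e+01,  2.18381619e+01,  7.43799124e+01, -4.00282109e-04,
        8.38573675e+01, -1.23373858e+01]), 'qvel': array([ 0.05982253, -0.08540994, -0.18328241, -0.02177048, -0.06407795,
       -0.04621898]), 'joint_efforts': array([ 5.48249198e-03, -4.49215150e+01, -2.31656867e+01, -7.01271370e-05,
        3.56530734e-03,  5.22972982e-06]), 'position': array([ 0.19617011, -0.51354587,  0.23076678]), 'tool_rot': array([[-9.34188679e-01, -2.02970091e-04,  3.56779303e-01],
       [-3.56779255e-01,  1.30098736e-03, -9.34187813e-01],
       [-2.74553179e-04, -9.99999133e-01, -1.28778318e-03]]), 'ft_force': array([-0.32460783, -0.32822502, -0.19423554]), 'wrist_torque': array([-0.00748054,  0.04066423, -0.00968938]), 'grip_width': 0.08559224553452092}
```

View pics/scene0.png

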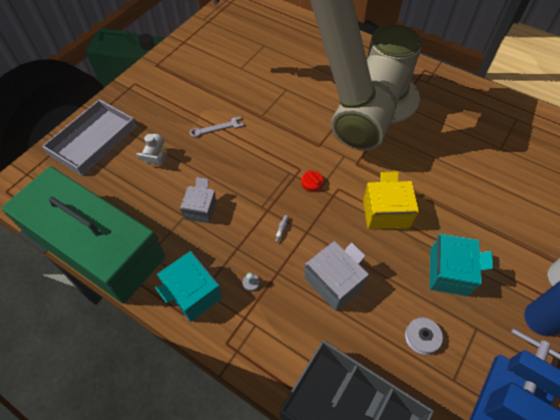

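View pics/top0.png

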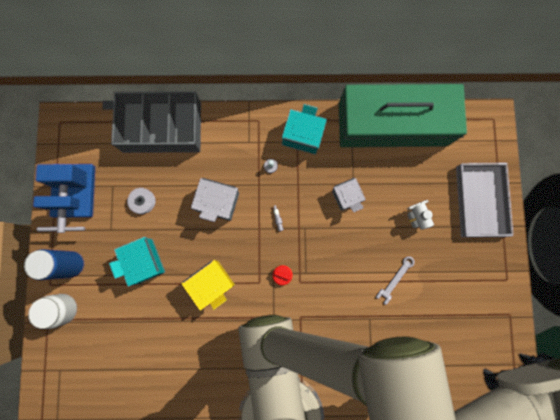

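The scene and top views show two grey boxes, the larger at top (215,200) and scene (336,273), the smaller at top (349,194) and scene (198,202). The turquoise ones at top (304,130) and (140,262) and the yellow one at top (208,285) are decoys. The larger grey one fits the pinbox, so I'll confirm it in crops.

Run:
```python
import cv2,numpy as np
t=cv2.imread("pics/top0.png")[165:235,175:255]; s=cv2.imread("pics/scene0.png")[230:320,290:380]
t=cv2.resize(t,(400,350),interpolation=cv2.INTER_CUBIC); s=cv2.resize(s,(400,400),interpolation=cv2.INTER_CUBIC)
o=np.zeros((400,800,3),np.uint8);o[:350,:400]=t;o[:,400:]=s
cv2.imwrite("pics/crop0.png",o)
```

```text
(no output)
```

View pics/crop0.png

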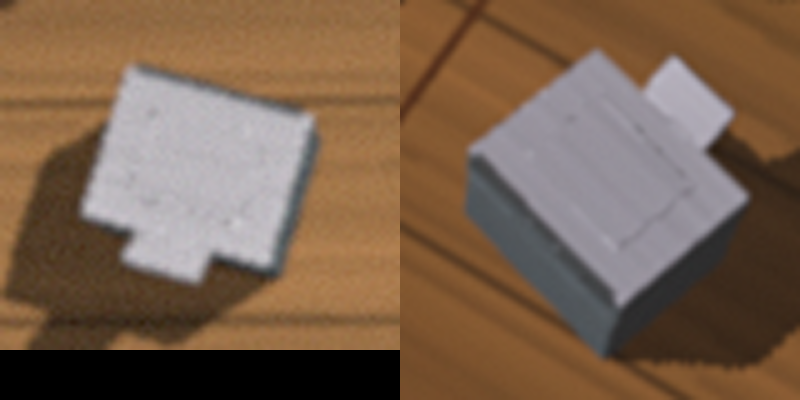

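```bash
cat > h.py <<'E'
import numpy as np,cv2
from rig import imaging
def ray(n,uv):
    m=imaging.camera_model(n)
    p=cv2.undistortPoints(np.array(uv,float).reshape(-1,1,2),m["K"],m["distortion"]).reshape(-1,2)
    d=np.c_[p,np.ones(len(p))]@m["rotation"].T
    return m["position"],d
def plane(n,uv,z):
    o,d=ray(n,uv); return o+d*((z-o[2])/d[:,2])[:,None]
def proj(n,P):
    m=imaging.camera_model(n);R=m["rotation"].T
    return cv2.projectPoints(np.array(P,float).reshape(-1,3),cv2.Rodrigues(R)[0],-R@m["position"],m["K"],m["distortion"])[0].reshape(-1,2)
E
python3 - <<'E'
from h import *
# order FL(y+),FR(y-),BR,BL
t=np.array([(82,214),(275,275),(313,116),(133,66)])/5+[175,165]-.4
s=(np.array([(750,197),(597,50),(470,150),(617,305)])-[400,0])/4.444+[290,230]-.4
mod=np.array([(-.045,.055),(-.045,-.055),(.045,-.055),(.045,.055)])
for n,u in(("top",t),("scene",s)):
    P=plane(n,u,.08)[:,:2]; c=P.mean(0); 
    H=(P-c).T@mod; th=np.arctan2(H[1,0]-H[0,1],H[0,0]+H[1,1])
    print(n,P.round(4).tolist(),c.round(4),np.degrees(th).round(2),[np.linalg.norm(P[i]-P[(i+1)%4]).round(4) for i in range(4)])
for n,l in(("top",[(175,165)+np.array(a)/5-.4 for a in((122,262),(196,282))]),("scene",[(np.array(a)-[400,0])/4.444+[290,230]-.4 for a in((735,112),(673,56))])):
    print("lip",plane(n,l,.095).round(4).tolist())
from rig import status
print(plane("top",[(269,166),(278,219),(283,275),(141,201),(208,285),(218,300)],.03).round(3).tolist())
E
```

```text
top [[0.5958, 0.25], [0.5602, 0.1404], [0.6514, 0.1192], [0.6812, 0.2224]] [0.6222 0.183 ] -16.44 [np.float64(0.1153), np.float64(0.0936), np.float64(0.1074), np.float64(0.0898)]
scene [[0.595, 0.2485], [0.5646, 0.1439], [0.6498, 0.119], [0.681, 0.2214]] [0.6226 0.1832] -16.69 [np.float64(0.109), np.float64(0.0888), np.float64(0.1071), np.float64(0.0901)]
lip [[0.5665, 0.2243, 0.095], [0.555, 0.1829, 0.095]]
lip [[0.5652, 0.2219, 0.095], [0.5543, 0.1807, 0.095]]
[[0.727, 0.028, 0.03], [0.566, 0.003, 0.03], [0.403, -0.01, 0.03], [0.623, 0.408, 0.03], [0.376, 0.207, 0.03], [0.333, 0.178, 0.03]]
```

```bash
cat >> h.py <<'E'
from scipy.spatial.transform import Rotation as Ro
from rig import status
C=np.array([.6225,.183,0]);TH=np.radians(-16.6)
U=np.array([np.cos(TH),np.sin(TH),0]);V=np.array([-np.sin(TH),np.cos(TH),0]);Z=np.array([0,0,1.])
def W(bx,by,z): return C+bx*U+by*V+z*Z
def pose(p):  # p: degrees below horizontal, tip toward +u ; z=V
    p=np.radians(p); y=np.cos(p)*U-np.sin(p)*Z; return np.c_[np.cross(y,V),y,V]
def rows(tgtP,tgtR,n,start=None):
    s=status.observe(); P0,R0=(s["position"],s["tool_rot"]) if start is None else start
    R0=Ro.from_matrix(R0).as_matrix(); w=Ro.from_matrix(R0.T@tgtR).as_rotvec()
    if abs(np.degrees(np.linalg.norm(w)))>170: print("big",np.degrees(w))
    for i in range(n):
        R=R0@Ro.from_rotvec(w*i/n).as_matrix()
        d=R.T@(tgtP-P0)/n*100
        print(i,"d",d.round(2).tolist(),"a",np.degrees(w/n).round(2).tolist())
def st():
    s=status.observe(); q=s["position"]-C; R=s["tool_rot"]
    print("t",round(s["time_s"],2),"P",s["position"].round(4),"box",(q@U).round(4),(q@V).round(4),q[2].round(4),"F",s["ft_force"].round(2),"q",s["q"].round(1))
    print("tool y box",(R[:,1]@U).round(3),(R[:,1]@V).round(3),R[2,1].round(3),"z.V",(R[:,2]@V).round(4))
E
python3 - <<'E'
from h import *
st(); rows(np.array([.45,-.2,.3]),status.observe()["tool_rot"],10)
rows(W(-.13,0,.25),pose(90),20,(np.array([.45,-.2,.3]),status.observe()["tool_rot"]))
E
```

```text
t 0.1 P [ 0.1962 -0.5135  0.2308] box -0.2096 -0.7893 0.2308 F [-0.32 -0.33 -0.19] q [-81.4  21.8  74.4  -0.   83.9 -12.3]
tool y box -0.001 0.001 -1.0 z.V -0.7933
0 d [-3.49, -0.69, -2.02] a [-0.0, 0.0, 0.0]
1 d [-3.49, -0.69, -2.02] a [-0.0, 0.0, 0.0]
2 d [-3.49, -0.69, -2.02] a [-0.0, 0.0, 0.0]
3 d [-3.49, -0.69, -2.02] a [-0.0, 0.0, 0.0]
4 d [-3.49, -0.69, -2.02] a [-0.0, 0.0, 0.0]
5 d [-3.49, -0.69, -2.02] a [-0.0, 0.0, 0.0]
6 d [-3.49, -0.69, -2.02] a [-0.0, 0.0, 0.0]
7 d [-3.49, -0.69, -2.02] a [-0.0, 0.0, 0.0]
8 d [-3.49, -0.69, -2.02] a [-0.0, 0.0, 0.0]
9 d [-3.49, -0.69, -2.02] a [-0.0, 0.0, 0.0]
0 d [-0.97, 0.25, -1.88] a [0.0, -7.12, -0.0]
1 d [-1.2, 0.25, -1.74] a [0.0, -7.12, -0.0]
2 d [-1.41, 0.25, -1.58] a [0.0, -7.12, -0.0]
3 d [-1.59, 0.25, -1.39] a [0.0, -7.12, -0.0]
4 d [-1.75, 0.25, -1.18] a [0.0, -7.12, -0.0]
5 d [-1.88, 0.25, -0.96] a [0.0, -7.12, -0.0]
6 d [-1.99, 0.25, -0.72] a [0.0, -7.12, -0.0]
7 d [-2.06, 0.25, -0.47] a [0.0, -7.12, -0.0]
8 d [-2.1, 0.25, -0.21] a [0.0, -7.12, -0.0]
9 d [-2.11, 0.25, 0.06] a [0.0, -7.12, -0.0]
10 d [-2.09, 0.25, 0.32] a [0.0, -7.12, -0.0]
11 d [-2.03, 0.25, 0.58] a [0.0, -7.12, -0.0]
12 d [-1.95, 0.25, 0.82] a [0.0, -7.12, -0.0]
13 d [-1.83, 0.25, 1.06] a [0.0, -7.12, -0.0]
14 d [-1.68, 0.25, 1.28] a [0.0, -7.12, -0.0]
15 d [-1.51, 0.25, 1.48] a [0.0, -7.12, -0.0]
16 d [-1.32, 0.25, 1.65] a [0.0, -7.12, -0.0]
17 d [-1.1, 0.25, 1.8] a [0.0, -7.12, -0.0]
18 d [-0.87, 0.25, 1.93] a [0.0, -7.12, -0.0]
19 d [-0.63, 0.25, 2.02] a [0.0, -7.12, -0.0]
```

>>> jog_arm --rows '[{"hand":0,"dx":-3,"dy":-0.7,"dz":-2},{"hand":0,"dx":-3,"dy":-0.7,"dz":-2},{"hand":0,"dx":-3,"dy":-0.7,"dz":-2},{"hand":0,"dx":-3,"dy":-0.7,"dz":-2},{"hand":0,"dx":-3,"dy":-0.7,"dz":-2}]'

```text
invalid input at $.rows[0]: expected keys hand, dx, dy, dz, ax, ay, az
```

>>> jog_arm --rows '[{"hand":0,"dx":-3.5,"dy":-0.7,"dz":-2,"ax":0,"ay":0,"az":0},{"hand":0,"dx":-3.5,"dy":-0.7,"dz":-2,"ax":0,"ay":0,"az":0},{"hand":0,"dx":-3.5,"dy":-0.7,"dz":-2,"ax":0,"ay":0,"az":0},{"hand":0,"dx":-3.5,"dy":-0.7,"dz":-2,"ax":0,"ay":0,"az":0},{"hand":0,"dx":-3.5,"dy":-0.7,"dz":-2,"ax":0,"ay":0,"az":0}]'

```text
time_s: 0.52
position: [0.3247, -0.3562, 0.2664]
tool_rot: [[-0.934, -0.0, 0.356], [-0.356, 0.001, -0.934], [0.0, -1.0, -0.001]]
ft_force: [-0.3, -1.0, 0.2]
grip_width: 0.0254
```

>>> jog_arm --rows '[{"hand":0,"dx":-3.5,"dy":-0.7,"dz":-2,"ax":0,"ay":0,"az":0},{"hand":0,"dx":-3.5,"dy":-0.7,"dz":-2,"ax":0,"ay":0,"az":0},{"hand":0,"dx":-3.5,"dy":-0.7,"dz":-2,"ax":0,"ay":0,"az":0},{"hand":0,"dx":-3.5,"dy":-0.7,"dz":-2,"ax":0,"ay":0,"az":0},{"hand":0,"dx":-3.5,"dy":-0.7,"dz":-2,"ax":0,"ay":0,"az":0}]'

```text
time_s: 0.93
position: [0.4526, -0.2002, 0.3015]
tool_rot: [[-0.934, -0.0, 0.357], [-0.357, 0.0, -0.934], [0.0, -1.0, -0.0]]
ft_force: [-0.2, -0.3, -0.2]
grip_width: 0.0
```

>>> jog_arm --rows '[{"hand":0,"dx":-1,"dy":0.2,"dz":-1.9,"ax":0,"ay":-7,"az":0},{"hand":0,"dx":-1.2,"dy":0.2,"dz":-1.7,"ax":0,"ay":-7,"az":0},{"hand":0,"dx":-1.4,"dy":0.2,"dz":-1.6,"ax":0,"ay":-7,"az":0},{"hand":0,"dx":-1.6,"dy":0.2,"dz":-1.4,"ax":0,"ay":-7,"az":0},{"hand":0,"dx":-1.7,"dy":0.2,"dz":-1.2,"ax":0,"ay":-7,"az":0}]'

```text
time_s: 1.35
position: [0.464, -0.096, 0.2909]
tool_rot: [[-0.555, -0.001, 0.832], [-0.832, 0.0, -0.555], [0.0, -1.0, -0.001]]
ft_force: [0.0, -0.1, -1.0]
grip_width: -0.0003
```

>>> jog_arm --rows '[{"hand":0,"dx":-1.9,"dy":0.2,"dz":-1,"ax":0,"ay":-7,"az":0},{"hand":0,"dx":-2,"dy":0.2,"dz":-0.7,"ax":0,"ay":-7,"az":0},{"hand":0,"dx":-2.1,"dy":0.2,"dz":-0.5,"ax":0,"ay":-7,"az":0},{"hand":0,"dx":-2.1,"dy":0.2,"dz":-0.2,"ax":0,"ay":-7,"az":0},{"hand":0,"dx":-2.1,"dy":0.2,"dz":0.1,"ax":0,"ay":-7,"az":0}]'

```text
time_s: 1.77
position: [0.4777, 0.0094, 0.281]
tool_rot: [[0.022, -0.001, 1.0], [-1.0, 0.0, 0.022], [-0.0, -1.0, -0.001]]
ft_force: [-0.2, 0.0, 0.0]
grip_width: 0.0003
```

Run:
```python
from h import *
st(); rows(W(-.13,0,.25),pose(90),10)
```

```text
t 1.77 P [0.4777 0.0094 0.281 ] box -0.0892 -0.2078 0.281 F [-0.24  0.01  0.02] q [-13.1  12.5  79.6   0.   87.9 -14.4]
tool y box -0.001 -0.0 -1.0 z.V 0.3065
0 d [-2.1, 0.31, 0.25] a [0.0, -7.22, -0.0]
1 d [-2.05, 0.31, 0.51] a [0.0, -7.22, -0.0]
2 d [-1.97, 0.31, 0.76] a [0.0, -7.22, -0.0]
3 d [-1.86, 0.31, 1.01] a [0.0, -7.22, -0.0]
4 d [-1.72, 0.31, 1.23] a [0.0, -7.22, -0.0]
5 d [-1.55, 0.31, 1.44] a [0.0, -7.22, -0.0]
6 d [-1.36, 0.31, 1.62] a [0.0, -7.22, -0.0]
7 d [-1.15, 0.31, 1.78] a [0.0, -7.22, -0.0]
8 d [-0.91, 0.31, 1.91] a [0.0, -7.22, -0.0]
9 d [-0.67, 0.31, 2.01] a [0.0, -7.22, -0.0]
```

>>> jog_arm --rows '[{"hand":0,"dx":-2.1,"dy":0.2,"dz":0.3,"ax":0,"ay":-7,"az":0},{"hand":0,"dx":-2.1,"dy":0.2,"dz":0.5,"ax":0,"ay":-7,"az":0},{"hand":0,"dx":-2,"dy":0.2,"dz":0.8,"ax":0,"ay":-7,"az":0},{"hand":0,"dx":-1.9,"dy":0.2,"dz":1,"ax":0,"ay":-7,"az":0},{"hand":0,"dx":-1.7,"dy":0.2,"dz":1.2,"ax":0,"ay":-7,"az":0}]'

```text
time_s: 2.18
position: [0.4895, 0.1154, 0.2709]
tool_rot: [[0.591, -0.001, 0.806], [-0.806, 0.0, 0.591], [-0.0, -1.0, -0.001]]
ft_force: [0.3, -0.6, -0.1]
grip_width: -0.0
```

>>> jog_arm --rows '[{"hand":0,"dx":-1.6,"dy":0,"dz":1.4,"ax":0,"ay":-7,"az":0},{"hand":0,"dx":-1.4,"dy":0,"dz":1.6,"ax":0,"ay":-7,"az":0},{"hand":0,"dx":-1.2,"dy":0,"dz":1.8,"ax":0,"ay":-7,"az":0},{"hand":0,"dx":-0.9,"dy":0,"dz":1.9,"ax":0,"ay":-7,"az":0},{"hand":0,"dx":-0.7,"dy":0,"dz":2,"ax":0,"ay":-7,"az":0}]'

```text
time_s: 2.6
position: [0.5014, 0.221, 0.2709]
tool_rot: [[0.947, -0.001, 0.321], [-0.321, -0.0, 0.947], [-0.001, -1.0, -0.0]]
ft_force: [0.6, -1.2, 0.2]
grip_width: -0.0001
```

Run:
```python
from h import *
st(); rows(W(-.13,0,.20),pose(45),10)
```

```text
t 2.6 P [0.5014 0.221  0.2709] box -0.1269 0.0018 0.2709 F [ 0.65 -1.17  0.2 ] q [ 11.4  20.2  70.2   0.   89.6 -59.9]
tool y box -0.001 -0.0 -1.0 z.V 0.9993
0 d [-0.03, 0.71, -0.02] a [0.09, -0.2, -4.5]
1 d [-0.09, 0.7, -0.02] a [0.09, -0.2, -4.5]
2 d [-0.14, 0.7, -0.02] a [0.09, -0.2, -4.5]
3 d [-0.2, 0.68, -0.02] a [0.09, -0.2, -4.5]
4 d [-0.25, 0.67, -0.02] a [0.09, -0.2, -4.5]
5 d [-0.3, 0.64, -0.02] a [0.09, -0.2, -4.5]
6 d [-0.35, 0.62, -0.02] a [0.09, -0.2, -4.5]
7 d [-0.4, 0.59, -0.02] a [0.09, -0.2, -4.5]
8 d [-0.44, 0.56, -0.02] a [0.09, -0.2, -4.5]
9 d [-0.48, 0.52, -0.02] a [0.09, -0.2, -4.5]
```

>>> jog_arm --rows '[{"hand":0,"dx":0,"dy":0.7,"dz":0,"ax":0,"ay":-0.4,"az":-5},{"hand":0,"dx":-0.1,"dy":0.7,"dz":0,"ax":0,"ay":-0.4,"az":-5},{"hand":0,"dx":-0.1,"dy":0.7,"dz":0,"ax":0,"ay":-0.4,"az":-5},{"hand":0,"dx":-0.2,"dy":0.7,"dz":0,"ax":0,"ay":-0.4,"az":-5},{"hand":0,"dx":-0.3,"dy":0.7,"dz":0,"ax":0,"ay":-0.4,"az":-5}]'

```text
time_s: 3.02
position: [0.5007, 0.2203, 0.2352]
tool_rot: [[0.866, 0.406, 0.294], [-0.263, -0.131, 0.956], [0.426, -0.905, -0.007]]
ft_force: [0.2, 0.1, -0.4]
grip_width: 0.0004
```

>>> jog_arm --rows '[{"hand":0,"dx":-0.3,"dy":0.6,"dz":0,"ax":0,"ay":0,"az":-5},{"hand":0,"dx":-0.4,"dy":0.6,"dz":0,"ax":0,"ay":0,"az":-5},{"hand":0,"dx":-0.4,"dy":0.6,"dz":0,"ax":0,"ay":0,"az":-5},{"hand":0,"dx":-0.5,"dy":0.5,"dz":0,"ax":0,"ay":0,"az":-5},{"hand":0,"dx":-0.5,"dy":0.5,"dz":0,"ax":0,"ay":0,"az":-5}]'

```text
time_s: 3.43
position: [0.4993, 0.2191, 0.2022]
tool_rot: [[0.639, 0.709, 0.298], [-0.191, -0.229, 0.954], [0.745, -0.667, -0.01]]
ft_force: [0.4, -1.1, 0.4]
grip_width: 0.0
```

Run:
```python
from h import *
st()
for n in("scene","top"): cv2.imwrite(f"pics/{n}1.png",imaging.get_image(n)[:,:,::-1])
s=status.observe()
print(proj("scene",s["position"]),proj("top",s["position"]))
```

```text
t 3.43 P [0.4993 0.2191 0.2022] box -0.1284 -0.0006 0.2022 F [ 0.42 -1.1   0.4 ] q [ 25.1  17.1 104.1 -60.4  35.7  -3.9]
tool y box 0.745 -0.017 -0.667 z.V 0.9999
[[386.57547266 207.43424882]] [[193.40767235 239.19452356]]
```

View pics/scene1.png

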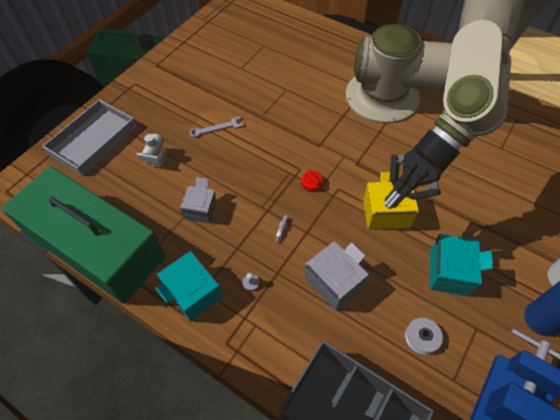

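View pics/top1.png

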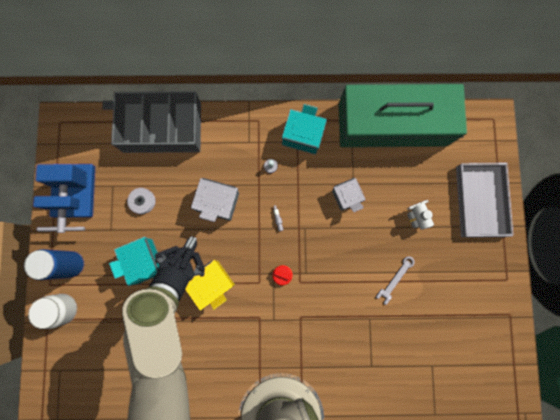

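Run:
```python
from h import *
R=pose(42)
rows(W(-.145,0,.14),R,5); rows(W(-.078,0,.08),R,5,(W(-.145,0,.14),R));rows(W(-.056,0,.06),R,5,(W(-.078,0,.08),R))
```

```text
0 d [-1.11, 0.58, 0.04] a [0.23, 0.02, -0.02]
1 d [-1.11, 0.58, 0.04] a [0.23, 0.02, -0.02]
2 d [-1.11, 0.57, 0.03] a [0.23, 0.02, -0.02]
3 d [-1.11, 0.57, 0.03] a [0.23, 0.02, -0.02]
4 d [-1.11, 0.57, 0.03] a [0.23, 0.02, -0.02]
0 d [0.0, 1.8, 0.0] a [-0.0, -0.0, -0.0]
1 d [0.0, 1.8, 0.0] a [-0.0, -0.0, -0.0]
2 d [0.0, 1.8, 0.0] a [-0.0, -0.0, -0.0]
3 d [0.0, 1.8, 0.0] a [-0.0, -0.0, -0.0]
4 d [0.0, 1.8, 0.0] a [-0.0, -0.0, -0.0]
0 d [-0.0, 0.59, -0.0] a [-0.0, -0.0, -0.0]
1 d [-0.0, 0.59, -0.0] a [-0.0, -0.0, -0.0]
2 d [-0.0, 0.59, -0.0] a [-0.0, -0.0, -0.0]
3 d [-0.0, 0.59, -0.0] a [-0.0, -0.0, -0.0]
4 d [-0.0, 0.59, -0.0] a [-0.0, -0.0, -0.0]
```

>>> jog_arm --rows '[{"hand":0,"dx":-1.1,"dy":0.6,"dz":0,"ax":0.2,"ay":0,"az":0},{"hand":0,"dx":-1.1,"dy":0.6,"dz":0,"ax":0.2,"ay":0,"az":0},{"hand":0,"dx":-1.1,"dy":0.6,"dz":0,"ax":0.2,"ay":0,"az":0},{"hand":0,"dx":-1.1,"dy":0.6,"dz":0,"ax":0.2,"ay":0,"az":0},{"hand":0,"dx":-1.1,"dy":0.6,"dz":0,"ax":0.2,"ay":0,"az":0}]'

```text
time_s: 3.95
position: [0.4868, 0.2223, 0.1421]
tool_rot: [[0.64, 0.712, 0.289], [-0.194, -0.214, 0.957], [0.743, -0.669, 0.001]]
ft_force: [-0.5, 0.8, 0.6]
grip_width: -0.0002
```

>>> jog_arm --rows '[{"hand":0,"dx":0,"dy":1.2,"dz":0,"ax":0,"ay":0,"az":0},{"hand":0,"dx":0,"dy":1.2,"dz":0,"ax":0,"ay":0,"az":0},{"hand":0,"dx":0,"dy":1.2,"dz":0,"ax":0,"ay":0,"az":0},{"hand":0,"dx":0,"dy":1,"dz":0,"ax":0,"ay":0,"az":0},{"hand":0,"dx":0,"dy":1,"dz":0,"ax":0,"ay":0,"az":0}]'

```text
time_s: 4.37
position: [0.5291, 0.2135, 0.1106]
tool_rot: [[0.646, 0.705, 0.292], [-0.196, -0.217, 0.956], [0.737, -0.675, -0.002]]
ft_force: [0.0, -0.2, -0.4]
grip_width: -0.0003
```

Run:
```python
from h import *
st()
a=imaging.get_image("scene")[130:330,250:480,::-1];b=imaging.get_image("top")[140:300,130:270,::-1]
o=np.zeros((400,800,3),np.uint8);o[:,:460]=cv2.resize(a,(460,400));o[:388,460:]=cv2.resize(b,(340,388))
cv2.imwrite("pics/c2.png",o); st()
R=pose(42); rows(W(-.056,0,.06),R,5)
```

```text
t 4.37 P [0.5291 0.2135 0.1106] box -0.0982 0.0026 0.1106 F [ 0.01 -0.18 -0.39] q [ 22.3  27.7 107.5 -81.2  28.3  18.9]
tool y box 0.737 -0.007 -0.675 z.V 1.0
t 4.47 P [0.5292 0.2135 0.1103] box -0.0981 0.0025 0.1103 F [0.41 0.28 0.26] q [ 22.3  27.7 107.5 -81.3  28.3  19. ]
tool y box 0.737 -0.007 -0.675 z.V 1.0
0 d [-0.17, 1.3, -0.04] a [0.08, -0.04, -0.1]
1 d [-0.18, 1.3, -0.04] a [0.08, -0.04, -0.1]
2 d [-0.18, 1.3, -0.05] a [0.08, -0.04, -0.1]
3 d [-0.18, 1.3, -0.05] a [0.08, -0.04, -0.1]
4 d [-0.18, 1.3, -0.05] a [0.08, -0.04, -0.1]
```

View pics/c2.png

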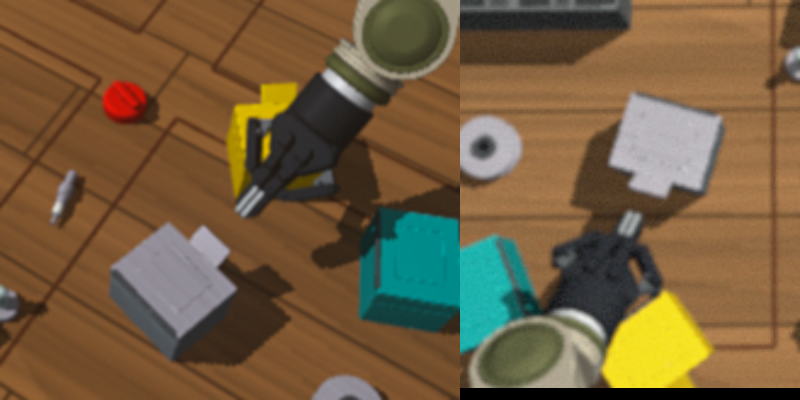

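The wrist (q4) is at its range end at this pitch. I'll back off and take a steeper pitch with some yaw toward the arm plane.

```bash
cat >> h.py <<'E'
def pose2(p,yaw):
    p=np.radians(p);yaw=np.radians(yaw);h=np.array([np.cos(yaw),np.sin(yaw),0]);v=np.array([-h[1],h[0],0])
    y=np.cos(p)*h-np.sin(p)*Z; return np.c_[np.cross(y,v),y,v]
E
python3 - <<'E'
from h import *
rows(W(-.12,0,.16),pose2(62,-5),5)
E
```

```text
0 d [0.44, -0.99, -0.06] a [1.5, -1.89, 3.89]
1 d [0.37, -1.02, -0.04] a [1.5, -1.89, 3.89]
2 d [0.3, -1.05, -0.03] a [1.5, -1.89, 3.89]
3 d [0.22, -1.06, -0.01] a [1.5, -1.89, 3.89]
4 d [0.15, -1.08, 0.01] a [1.5, -1.89, 3.89]
```

>>> jog_arm --rows '[{"hand":0,"dx":0.4,"dy":-1,"dz":0,"ax":1.5,"ay":-1.9,"az":4},{"hand":0,"dx":0.4,"dy":-1,"dz":0,"ax":1.5,"ay":-1.9,"az":4},{"hand":0,"dx":0.3,"dy":-1,"dz":0,"ax":1.5,"ay":-1.9,"az":4},{"hand":0,"dx":0.2,"dy":-1.1,"dz":0,"ax":1.5,"ay":-1.9,"az":4},{"hand":0,"dx":0.2,"dy":-1.1,"dz":0,"ax":1.5,"ay":-1.9,"az":4}]'

```text
time_s: 4.88
position: [0.5126, 0.2131, 0.1386]
tool_rot: [[0.807, 0.561, 0.183], [-0.136, -0.125, 0.983], [0.574, -0.818, -0.025]]
ft_force: [0.8, -0.3, -0.3]
grip_width: -0.0001
```

Run:
```python
from h import *
st()
R=pose2(62,-5); rows(W(-.095,0,.11),R,5); rows(W(-.06,0,.045),R,5,(W(-.095,0,.11),R))
```

```text
t 4.88 P [0.5126 0.2131 0.1386] box -0.114 -0.0025 0.1386 F [ 0.78 -0.32 -0.33] q [ 18.3  21.1 102.9 -36.2  29.9 -34. ]
tool y box 0.573 0.041 -0.818 z.V 0.9941
0 d [-0.02, 0.69, 0.02] a [0.82, -0.79, 1.4]
1 d [0.0, 0.69, 0.01] a [0.82, -0.79, 1.4]
2 d [0.02, 0.69, 0.0] a [0.82, -0.79, 1.4]
3 d [0.04, 0.69, -0.01] a [0.82, -0.79, 1.4]
4 d [0.05, 0.69, -0.02] a [0.82, -0.79, 1.4]
0 d [-0.0, 1.47, -0.14] a [0.0, 0.0, -0.0]
1 d [-0.0, 1.47, -0.14] a [0.0, 0.0, -0.0]
2 d [-0.0, 1.47, -0.14] a [0.0, 0.0, -0.0]
3 d [-0.0, 1.47, -0.14] a [0.0, 0.0, -0.0]
4 d [-0.0, 1.47, -0.14] a [0.0, 0.0, -0.0]
```

>>> jog_arm --rows '[{"hand":0,"dx":0,"dy":0.7,"dz":0,"ax":0.8,"ay":-0.8,"az":1.4},{"hand":0,"dx":0,"dy":0.7,"dz":0,"ax":0.8,"ay":-0.8,"az":1.4},{"hand":0,"dx":0,"dy":0.7,"dz":0,"ax":0.8,"ay":-0.8,"az":1.4},{"hand":0,"dx":0,"dy":0.7,"dz":0,"ax":0.8,"ay":-0.8,"az":1.4},{"hand":0,"dx":0,"dy":0.7,"dz":0,"ax":0.8,"ay":-0.8,"az":1.4}]'

```text
time_s: 5.3
position: [0.5316, 0.2096, 0.1088]
tool_rot: [[0.879, 0.469, 0.088], [-0.077, -0.043, 0.996], [0.471, -0.882, -0.002]]
ft_force: [0.4, 0.4, 0.7]
grip_width: 0.0
```

Run:
```python
from h import *
st()
a=imaging.get_image("scene")[180:330,270:450,::-1];b=imaging.get_image("top")[160:280,150:270,::-1]
o=np.zeros((400,800,3),np.uint8);o[:333,:400]=cv2.resize(a,(400,333));o[:,400:]=cv2.resize(b,(400,400))
cv2.imwrite("pics/c3.png",o)
rows(W(-.06,0,.045),pose2(62,-5),5)
```

```text
t 5.3 P [0.5316 0.2096 0.1088] box -0.0947 -0.0005 0.1088 F [0.38 0.44 0.67] q [ 13.7  24.3 100.3 -17.8  29.9 -57.8]
tool y box 0.461 0.092 -0.882 z.V 0.9798
0 d [-0.0, 1.44, -0.11] a [0.04, -0.02, 0.02]
1 d [-0.0, 1.44, -0.12] a [0.04, -0.02, 0.02]
2 d [-0.0, 1.44, -0.12] a [0.04, -0.02, 0.02]
3 d [-0.0, 1.44, -0.12] a [0.04, -0.02, 0.02]
4 d [-0.0, 1.44, -0.12] a [0.04, -0.02, 0.02]
```

View pics/c3.png

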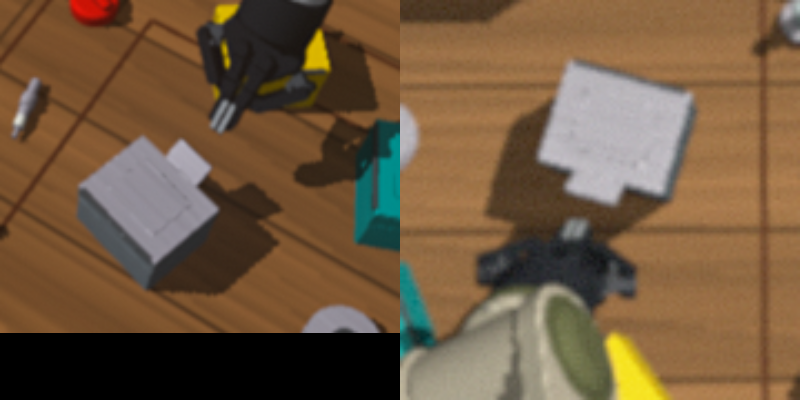

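The picture shows the shut fingertips (left crop (222,118), right crop (575,230)) just in front of the lip, centred on it. Next I slide in along the finger axis.

>>> jog_arm --rows '[{"hand":0,"dx":0,"dy":1.4,"dz":-0.1,"ax":0,"ay":0,"az":0},{"hand":0,"dx":0,"dy":1.4,"dz":-0.1,"ax":0,"ay":0,"az":0},{"hand":0,"dx":0,"dy":1.4,"dz":-0.1,"ax":0,"ay":0,"az":0},{"hand":0,"dx":0,"dy":1.3,"dz":-0.1,"ax":0,"ay":0,"az":0},{"hand":0,"dx":0,"dy":1.1,"dz":-0.1,"ax":0,"ay":0,"az":0}]'

```text
time_s: 5.82
position: [0.5621, 0.2017, 0.0501]
tool_rot: [[0.878, 0.47, 0.09], [-0.078, -0.045, 0.996], [0.472, -0.882, -0.003]]
ft_force: [-0.1, 0.7, 0.5]
grip_width: -0.0001
```

Run:
```python
from h import *
st()
a=imaging.get_image("scene")[180:330,270:450,::-1];b=imaging.get_image("top")[160:280,150:270,::-1]
o=np.zeros((400,800,3),np.uint8);o[:333,:400]=cv2.resize(a,(400,333));o[:,400:]=cv2.resize(b,(400,400))
cv2.imwrite("pics/c4.png",o)
```

```text
t 5.82 P [0.5621 0.2017 0.0501] box -0.0632 0.0006 0.0501 F [-0.05  0.67  0.5 ] q [ 11.9  31.7 100.  -21.4  22.7 -55. ]
tool y box 0.463 0.091 -0.882 z.V 0.9801
```

View pics/c4.png

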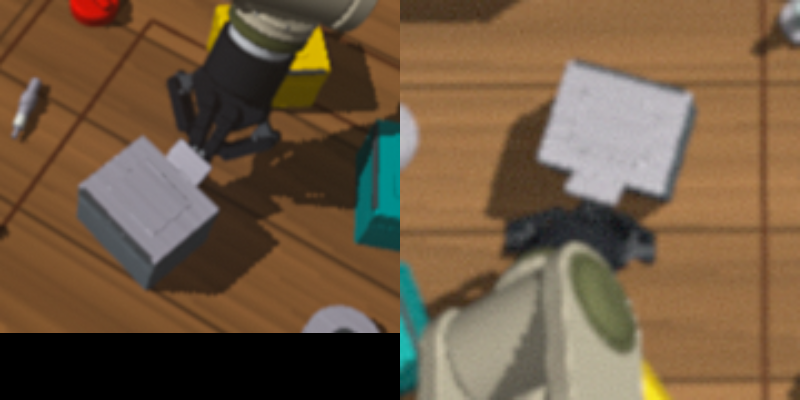

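The picture shows the fingertips under the lip (left crop (200,150)) with no contact force. Now the lift along an arc.

Run:
```python
from h import *
R=pose2(62,-5); pts=[(-.058,.075),(-.058,.10),(-.05,.13),(-.03,.15),(-.005,.165),(.02,.17),(.045,.165),(.055,.165)]
p=np.array([-.0632,.0501])
for a in pts:
    d=(np.array(a)-p)*100; p=np.array(a); print(a,(R.T@(d[0]*U+d[1]*Z)/5).round(3))
```

```text
(-0.058, 0.075) [ 0.324 -0.392 -0.021]
(-0.058, 0.1) [ 0.235 -0.441  0.   ]
(-0.05, 0.13) [ 0.42  -0.456 -0.032]
(-0.03, 0.15) [ 0.534 -0.169 -0.08 ]
(-0.005, 0.165) [ 0.573 -0.035 -0.101]
(0.02, 0.17) [ 0.479  0.142 -0.101]
(0.045, 0.165) [ 0.386  0.318 -0.101]
(0.055, 0.165) [ 0.173  0.092 -0.04 ]
```

>>> jog_arm --rows '[{"hand":0,"dx":0.32,"dy":-0.39,"dz":-0.02,"ax":0,"ay":0,"az":0},{"hand":0,"dx":0.32,"dy":-0.39,"dz":-0.02,"ax":0,"ay":0,"az":0},{"hand":0,"dx":0.32,"dy":-0.39,"dz":-0.02,"ax":0,"ay":0,"az":0},{"hand":0,"dx":0.32,"dy":-0.39,"dz":-0.02,"ax":0,"ay":0,"az":0},{"hand":0,"dx":0.32,"dy":-0.39,"dz":-0.02,"ax":0,"ay":0,"az":0}]'

```text
time_s: 6.33
position: [0.567, 0.2001, 0.0763]
tool_rot: [[0.878, 0.47, 0.09], [-0.078, -0.045, 0.996], [0.472, -0.881, -0.003]]
ft_force: [-0.2, -0.2, -0.1]
grip_width: 0.0003
```

>>> jog_arm --rows '[{"hand":0,"dx":0.24,"dy":-0.44,"dz":0,"ax":0,"ay":0,"az":0},{"hand":0,"dx":0.24,"dy":-0.44,"dz":0,"ax":0,"ay":0,"az":0},{"hand":0,"dx":0.24,"dy":-0.44,"dz":0,"ax":0,"ay":0,"az":0},{"hand":0,"dx":0.24,"dy":-0.44,"dz":0,"ax":0,"ay":0,"az":0},{"hand":0,"dx":0.24,"dy":-0.44,"dz":0,"ax":0,"ay":0,"az":0}]'

```text
time_s: 6.75
position: [0.5671, 0.2001, 0.1007]
tool_rot: [[0.878, 0.469, 0.09], [-0.078, -0.045, 0.996], [0.471, -0.882, -0.003]]
ft_force: [-0.9, -0.3, -0.1]
grip_width: 0.0001
```

Run:
```python
from h import *
st()
a=imaging.get_image("scene")[180:330,270:450,::-1];b=imaging.get_image("top")[160:280,150:270,::-1]
o=np.zeros((400,800,3),np.uint8);o[:333,:400]=cv2.resize(a,(400,333));o[:,400:]=cv2.resize(b,(400,400))
cv2.imwrite("pics/c5.png",o)
```

```text
t 6.75 P [0.5671 0.2001 0.1007] box -0.0579 0.0005 0.1007 F [-0.86 -0.31 -0.12] q [ 11.6  27.1  96.5 -16.   30.2 -61.3]
tool y box 0.463 0.091 -0.882 z.V 0.9802
```

View pics/c5.png

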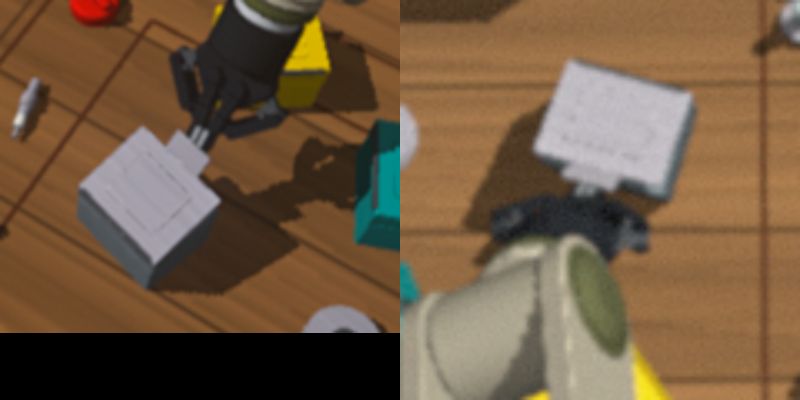

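The lid is lifting: its front edge has risen at left crop (190,160) and the box has not shifted. I'll carry on along the arc.

>>> jog_arm --rows '[{"hand":0,"dx":0.42,"dy":-0.46,"dz":-0.03,"ax":0,"ay":0,"az":0},{"hand":0,"dx":0.42,"dy":-0.46,"dz":-0.03,"ax":0,"ay":0,"az":0},{"hand":0,"dx":0.42,"dy":-0.46,"dz":-0.03,"ax":0,"ay":0,"az":0},{"hand":0,"dx":0.42,"dy":-0.46,"dz":-0.03,"ax":0,"ay":0,"az":0},{"hand":0,"dx":0.42,"dy":-0.46,"dz":-0.03,"ax":0,"ay":0,"az":0}]'

```text
time_s: 7.27
position: [0.5749, 0.1979, 0.1311]
tool_rot: [[0.878, 0.469, 0.09], [-0.078, -0.045, 0.996], [0.472, -0.882, -0.003]]
ft_force: [0.0, -0.4, -1.3]
grip_width: -0.0002
```

>>> jog_arm --rows '[{"hand":0,"dx":0.53,"dy":-0.17,"dz":-0.08,"ax":0,"ay":0,"az":0},{"hand":0,"dx":0.53,"dy":-0.17,"dz":-0.08,"ax":0,"ay":0,"az":0},{"hand":0,"dx":0.53,"dy":-0.17,"dz":-0.08,"ax":0,"ay":0,"az":0},{"hand":0,"dx":0.53,"dy":-0.17,"dz":-0.08,"ax":0,"ay":0,"az":0},{"hand":0,"dx":0.53,"dy":-0.17,"dz":-0.08,"ax":0,"ay":0,"az":0}]'

```text
time_s: 7.68
position: [0.5941, 0.1921, 0.1507]
tool_rot: [[0.878, 0.469, 0.09], [-0.078, -0.045, 0.996], [0.471, -0.882, -0.003]]
ft_force: [-0.9, 0.2, -0.2]
grip_width: -0.0002
```

>>> jog_arm --rows '[{"hand":0,"dx":0.57,"dy":-0.04,"dz":-0.1,"ax":0,"ay":0,"az":0},{"hand":0,"dx":0.57,"dy":-0.04,"dz":-0.1,"ax":0,"ay":0,"az":0},{"hand":0,"dx":0.57,"dy":-0.04,"dz":-0.1,"ax":0,"ay":0,"az":0},{"hand":0,"dx":0.57,"dy":-0.04,"dz":-0.1,"ax":0,"ay":0,"az":0},{"hand":0,"dx":0.57,"dy":-0.04,"dz":-0.1,"ax":0,"ay":0,"az":0}]'

```text
time_s: 8.1
position: [0.6178, 0.1849, 0.1657]
tool_rot: [[0.879, 0.469, 0.09], [-0.078, -0.045, 0.996], [0.471, -0.882, -0.003]]
ft_force: [0.2, 0.4, -0.4]
grip_width: -0.0001
```

Run:
```python
from h import *
st()
a=imaging.get_image("scene")[180:330,270:450,::-1];b=imaging.get_image("top")[160:280,150:270,::-1]
o=np.zeros((400,800,3),np.uint8);o[:333,:400]=cv2.resize(a,(400,333));o[:,400:]=cv2.resize(b,(400,400))
cv2.imwrite("pics/c6.png",o)
```

```text
t 8.1 P [0.6178 0.1849 0.1657] box -0.0051 0.0005 0.1657 F [ 0.19  0.42 -0.45] q [  8.9  25.5  85.6 -10.1  42.  -70.1]
tool y box 0.462 0.091 -0.882 z.V 0.9802
```

View pics/c6.png

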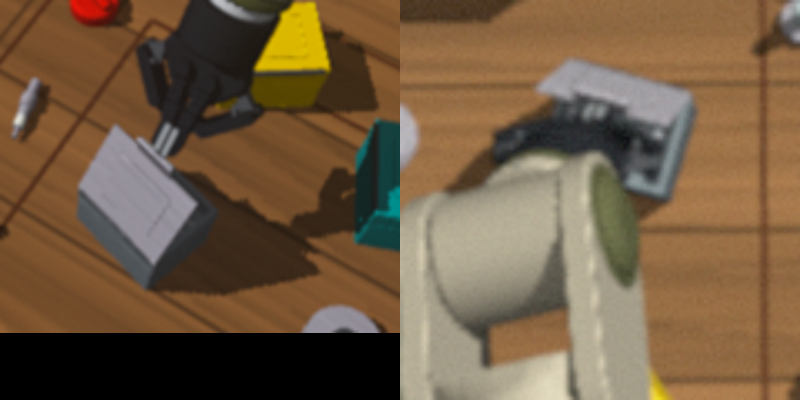

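The lid is up at about 60° on the fingertips (left crop (165,150)), and the box has not moved. Next I take it past vertical, slowly at the end.

>>> jog_arm --rows '[{"hand":0,"dx":0.48,"dy":0.14,"dz":-0.1,"ax":0,"ay":0,"az":0},{"hand":0,"dx":0.48,"dy":0.14,"dz":-0.1,"ax":0,"ay":0,"az":0},{"hand":0,"dx":0.48,"dy":0.14,"dz":-0.1,"ax":0,"ay":0,"az":0},{"hand":0,"dx":0.48,"dy":0.14,"dz":-0.1,"ax":0,"ay":0,"az":0},{"hand":0,"dx":0.48,"dy":0.14,"dz":-0.1,"ax":0,"ay":0,"az":0}]'

```text
time_s: 8.62
position: [0.6418, 0.1778, 0.1708]
tool_rot: [[0.878, 0.469, 0.09], [-0.078, -0.045, 0.996], [0.471, -0.882, -0.003]]
ft_force: [0.3, -0.0, -0.1]
grip_width: -0.0003
```

>>> jog_arm --rows '[{"hand":0,"dx":0.3,"dy":0.23,"dz":-0.08,"ax":0,"ay":0,"az":0},{"hand":0,"dx":0.3,"dy":0.23,"dz":-0.08,"ax":0,"ay":0,"az":0},{"hand":0,"dx":0.3,"dy":0.23,"dz":-0.08,"ax":0,"ay":0,"az":0},{"hand":0,"dx":0.3,"dy":0.23,"dz":-0.08,"ax":0,"ay":0,"az":0},{"hand":0,"dx":0.3,"dy":0.23,"dz":-0.08,"ax":0,"ay":0,"az":0}]'

```text
time_s: 9.03
position: [0.6597, 0.1722, 0.1675]
tool_rot: [[0.879, 0.469, 0.09], [-0.078, -0.045, 0.996], [0.471, -0.882, -0.003]]
ft_force: [0.1, 0.2, 0.9]
grip_width: -0.0002
```

>>> jog_arm --rows '[{"hand":0,"dx":0.2,"dy":0.12,"dz":-0.05,"ax":0,"ay":0,"az":0},{"hand":0,"dx":0.2,"dy":0.12,"dz":-0.05,"ax":0,"ay":0,"az":0},{"hand":0,"dx":0.2,"dy":0.12,"dz":-0.05,"ax":0,"ay":0,"az":0},{"hand":0,"dx":0.2,"dy":0.12,"dz":-0.05,"ax":0,"ay":0,"az":0},{"hand":0,"dx":0.2,"dy":0.12,"dz":-0.05,"ax":0,"ay":0,"az":0}]'

```text
time_s: 9.45
position: [0.6709, 0.1687, 0.1671]
tool_rot: [[0.878, 0.469, 0.09], [-0.078, -0.045, 0.996], [0.471, -0.882, -0.003]]
ft_force: [0.3, 0.2, -0.2]
grip_width: -0.0
```

Run:
```python
from h import *
st()
a=imaging.get_image("scene")[180:330,270:450,::-1];b=imaging.get_image("top")[160:280,150:270,::-1]
o=np.zeros((400,800,3),np.uint8);o[:333,:400]=cv2.resize(a,(400,333));o[:,400:]=cv2.resize(b,(400,400))
cv2.imwrite("pics/c7.png",o)
```

```text
t 9.45 P [0.6709 0.1687 0.1671] box 0.0505 0.0002 0.1671 F [ 0.3   0.22 -0.16] q [  6.4  29.4  78.2  -7.9  45.1 -74.2]
tool y box 0.463 0.091 -0.882 z.V 0.9802
```

View pics/c7.png

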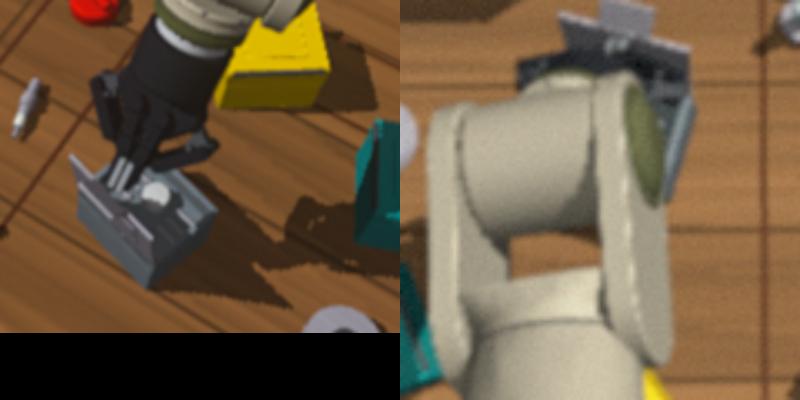

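The lid is past vertical and leaning back (left crop (100,200), plunger visible at (155,193)). I'll withdraw and look.

Run:
```python
from h import *
R=status.observe()["tool_rot"]
rows(W(-.02,0,.19),R,5); rows(W(-.012,0,.13),pose2(90,-10),5,(W(-.02,0,.19),R))
```

```text
0 d [-1.0, -1.06, 0.28] a [0.0, 0.0, -0.0]
1 d [-1.0, -1.06, 0.28] a [0.0, 0.0, -0.0]
2 d [-1.0, -1.06, 0.28] a [0.0, 0.0, -0.0]
3 d [-1.0, -1.06, 0.28] a [0.0, 0.0, -0.0]
4 d [-1.0, -1.06, 0.28] a [0.0, 0.0, -0.0]
0 d [-0.43, 1.13, -0.03] a [-0.2, 0.95, 5.62]
1 d [-0.31, 1.17, -0.03] a [-0.2, 0.95, 5.62]
2 d [-0.2, 1.19, -0.03] a [-0.2, 0.95, 5.62]
3 d [-0.08, 1.21, -0.03] a [-0.2, 0.95, 5.62]
4 d [0.04, 1.21, -0.02] a [-0.2, 0.95, 5.62]
```

>>> jog_arm --rows '[{"hand":0,"dx":-1,"dy":-1,"dz":0.3,"ax":0,"ay":0,"az":0},{"hand":0,"dx":-1,"dy":-1,"dz":0.3,"ax":0,"ay":0,"az":0},{"hand":0,"dx":-1,"dy":-1,"dz":0.3,"ax":0,"ay":0,"az":0},{"hand":0,"dx":-1,"dy":-1,"dz":0.3,"ax":0,"ay":0,"az":0},{"hand":0,"dx":-1,"dy":-1,"dz":0.3,"ax":0,"ay":0,"az":0}]'

```text
time_s: 9.97
position: [0.6038, 0.1901, 0.1879]
tool_rot: [[0.878, 0.469, 0.09], [-0.078, -0.045, 0.996], [0.471, -0.882, -0.003]]
ft_force: [-0.3, -0.5, 0.4]
grip_width: 0.0
```

>>> jog_arm --rows '[{"hand":0,"dx":-0.4,"dy":1,"dz":0,"ax":-0.2,"ay":1,"az":5.6},{"hand":0,"dx":-0.3,"dy":1,"dz":0,"ax":-0.2,"ay":1,"az":5.6},{"hand":0,"dx":-0.2,"dy":1,"dz":0,"ax":-0.2,"ay":1,"az":5.6},{"hand":0,"dx":-0.1,"dy":1,"dz":0,"ax":-0.2,"ay":1,"az":5.6},{"hand":0,"dx":0,"dy":1,"dz":0,"ax":-0.2,"ay":1,"az":5.6}]'

```text
time_s: 10.38
position: [0.6096, 0.1898, 0.137]
tool_rot: [[0.984, -0.001, 0.178], [-0.178, 0.002, 0.984], [-0.002, -1.0, 0.002]]
ft_force: [-0.2, -0.2, -0.0]
grip_width: -0.0001
```

Run:
```python
from h import *
st()
im=imaging.get_image("scene");bt=imaging.get_image("top");cv2.imwrite("pics/raw8.png",im[:,:,::-1])
a=im[180:330,270:450,::-1];b=bt[130:250,150:270,::-1]
o=np.zeros((400,800,3),np.uint8);o[:333,:400]=cv2.resize(a,(400,333),interpolation=cv2.INTER_CUBIC);o[:,400:]=cv2.resize(b,(400,400))
cv2.imwrite("pics/c8.png",o)
# predicted pixels in crop
def c(p): return (proj("scene",p)-[270,180])*400/180
print("button pred",c(W(-.012,0,.071)), "lid-end corners pred at 2.1", [c(W(.045-.09*np.cos(2.1),y,.078+.09*np.sin(2.1))).round(0).tolist() for y in(.055,-.055)])
print("rim",[c(W(x,y,.075)).round(0).tolist() for x,y in((-.045,.055),(-.045,-.055),(.045,.055))])
```

```text
t 10.38 P [0.6096 0.1898 0.137 ] box -0.0143 0.0028 0.137 F [-0.23 -0.17 -0.01] q [  6.6  34.9  67.5   0.1  77.6 -73.2]
tool y box -0.002 0.001 -1.0 z.V 0.9938
button pred [[154.95403411 193.4283869 ]] lid-end corners pred at 2.1 [[[126.0, 263.0]], [[45.0, 177.0]]]
rim [[[218.0, 211.0]], [[141.0, 136.0]], [[153.0, 266.0]]]
```

View pics/c8.png

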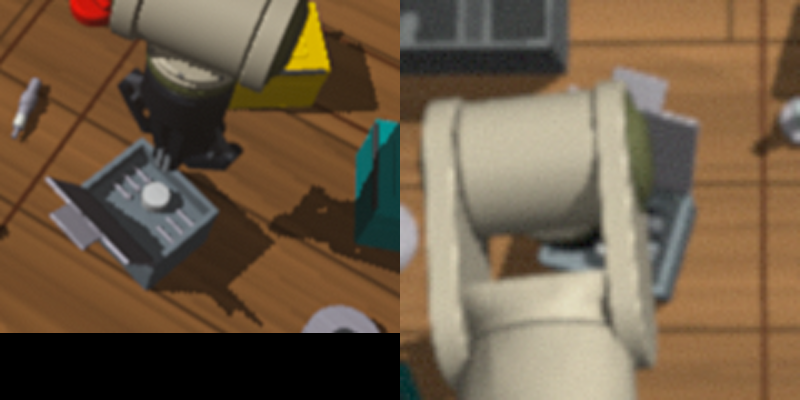

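The lid rests at its open stop: its outer corners at about (47,180) and (126,263) match the 2.1 rad prediction. The plunger at (155,195) matches its predicted (155,193). The hand is off the lid. Now the descent onto the plunger.

>>> jog_arm --rows '[{"hand":0,"dx":0.1,"dy":1.2,"dz":-0.1,"ax":0,"ay":0,"az":0},{"hand":0,"dx":0.1,"dy":1.2,"dz":-0.1,"ax":0,"ay":0,"az":0},{"hand":0,"dx":0,"dy":1.2,"dz":-0.1,"ax":0,"ay":0,"az":0},{"hand":0,"dx":0,"dy":1.2,"dz":0,"ax":0,"ay":0,"az":0},{"hand":0,"dx":0,"dy":1,"dz":0,"ax":0,"ay":0,"az":0}]'

```text
time_s: 10.9
position: [0.6108, 0.1864, 0.0784]
tool_rot: [[0.984, 0.005, 0.177], [-0.177, 0.001, 0.984], [0.004, -1.0, 0.001]]
ft_force: [-0.2, -0.7, -0.7]
grip_width: -0.0
```

>>> jog_arm --rows '[{"hand":0,"dx":0,"dy":0.2,"dz":0,"ax":0,"ay":0,"az":0},{"hand":0,"dx":0,"dy":0.1,"dz":0,"ax":0,"ay":0,"az":0},{"hand":0,"dx":0,"dy":0.1,"dz":0,"ax":0,"ay":0,"az":0},{"hand":0,"dx":0,"dy":0.1,"dz":0,"ax":0,"ay":0,"az":0},{"hand":0,"dx":0,"dy":0.1,"dz":0,"ax":0,"ay":0,"az":0}]'

```text
time_s: 11.32
position: [0.6118, 0.1861, 0.073]
tool_rot: [[0.984, 0.004, 0.177], [-0.177, 0.001, 0.984], [0.003, -1.0, 0.002]]
ft_force: [-0.9, 0.1, 0.9]
grip_width: -0.0001
```

Run:
```python
from h import *
st()
```

```text
t 11.32 P [0.6118 0.1861 0.073 ] box -0.0112 -0.0001 0.073 F [-0.92  0.06  0.86] q [  6.3  38.6  71.9   0.   69.3 -73.5]
tool y box 0.003 0.002 -1.0 z.V 0.9938
```

>>> jog_arm --rows '[{"hand":0,"dx":0,"dy":0.15,"dz":0,"ax":0,"ay":0,"az":0},{"hand":0,"dx":0,"dy":0.15,"dz":0,"ax":0,"ay":0,"az":0},{"hand":0,"dx":0,"dy":0.15,"dz":0,"ax":0,"ay":0,"az":0},{"hand":0,"dx":0,"dy":0.15,"dz":0,"ax":0,"ay":0,"az":0},{"hand":0,"dx":0,"dy":0.15,"dz":0,"ax":0,"ay":0,"az":0}]'

```text
time_s: 11.73
position: [0.6118, 0.1861, 0.0652]
tool_rot: [[0.984, 0.003, 0.177], [-0.177, 0.001, 0.984], [0.003, -1.0, 0.002]]
ft_force: [-0.4, 0.3, 5.0]
grip_width: -0.0004
```

>>> jog_arm --rows '[{"hand":0,"dx":0,"dy":0.05,"dz":0,"ax":0,"ay":0,"az":0},{"hand":0,"dx":0,"dy":0.05,"dz":0,"ax":0,"ay":0,"az":0},{"hand":0,"dx":0,"dy":0.05,"dz":0,"ax":0,"ay":0,"az":0},{"hand":0,"dx":0,"dy":0,"dz":0,"ax":0,"ay":0,"az":0},{"hand":0,"dx":0,"dy":0,"dz":0,"ax":0,"ay":0,"az":0}]'

```text
time_s: 12.15
position: [0.6117, 0.1861, 0.0636]
tool_rot: [[0.984, 0.003, 0.177], [-0.177, 0.001, 0.984], [0.002, -1.0, 0.002]]
ft_force: [-0.7, -0.0, 5.0]
grip_width: -0.0002
```

>>> jog_arm --rows '[{"hand":0,"dx":0,"dy":0.05,"dz":0,"ax":0,"ay":0,"az":0},{"hand":0,"dx":0,"dy":0.05,"dz":0,"ax":0,"ay":0,"az":0},{"hand":0,"dx":0,"dy":0.05,"dz":0,"ax":0,"ay":0,"az":0},{"hand":0,"dx":0,"dy":0,"dz":0,"ax":0,"ay":0,"az":0},{"hand":0,"dx":0,"dy":0,"dz":0,"ax":0,"ay":0,"az":0}]'

```text
time_s: 12.57
position: [0.6117, 0.1861, 0.0622]
tool_rot: [[0.984, 0.003, 0.177], [-0.177, 0.001, 0.984], [0.003, -1.0, 0.002]]
ft_force: [-0.4, -0.8, 6.4]
grip_width: 0.0004
```

>>> jog_arm --rows '[{"hand":0,"dx":0,"dy":0.03,"dz":0,"ax":0,"ay":0,"az":0},{"hand":0,"dx":0,"dy":0.03,"dz":0,"ax":0,"ay":0,"az":0},{"hand":0,"dx":0,"dy":0,"dz":0,"ax":0,"ay":0,"az":0},{"hand":0,"dx":0,"dy":0,"dz":0,"ax":0,"ay":0,"az":0},{"hand":0,"dx":0,"dy":0,"dz":0,"ax":0,"ay":0,"az":0}]'

```text
time_s: 12.98
position: [0.6118, 0.1861, 0.0621]
tool_rot: [[0.984, 0.003, 0.177], [-0.177, 0.001, 0.984], [0.003, -1.0, 0.002]]
ft_force: [-1.7, -0.2, 8.8]
grip_width: -0.0
```

>>> jog_arm --rows '[{"hand":0,"dx":0,"dy":0.03,"dz":0,"ax":0,"ay":0,"az":0},{"hand":0,"dx":0,"dy":0.03,"dz":0,"ax":0,"ay":0,"az":0},{"hand":0,"dx":0,"dy":0,"dz":0,"ax":0,"ay":0,"az":0},{"hand":0,"dx":0,"dy":0,"dz":0,"ax":0,"ay":0,"az":0},{"hand":0,"dx":0,"dy":0,"dz":0,"ax":0,"ay":0,"az":0}]'

```text
time_s: 13.4
position: [0.6118, 0.1861, 0.062]
tool_rot: [[0.984, 0.004, 0.177], [-0.177, 0.001, 0.984], [0.003, -1.0, 0.002]]
ft_force: [-3.0, -0.2, 12.2]
grip_width: 0.0
```

The plunger is on its rigid stop: z stays at 0.062 while the force climbs to 12 N. Now I release upward and back away from the lid.

>>> jog_arm --rows '[{"hand":0,"dx":0,"dy":-0.3,"dz":0,"ax":0,"ay":0,"az":0},{"hand":0,"dx":0,"dy":-0.4,"dz":0,"ax":0,"ay":0,"az":0},{"hand":0,"dx":0,"dy":-0.6,"dz":0,"ax":0,"ay":0,"az":0},{"hand":0,"dx":0,"dy":-1,"dz":0,"ax":0,"ay":0,"az":0},{"hand":0,"dx":0,"dy":-2,"dz":0,"ax":0,"ay":0,"az":0}]'

```text
time_s: 13.82
position: [0.6101, 0.1859, 0.1022]
tool_rot: [[0.984, -0.003, 0.177], [-0.177, 0.0, 0.984], [-0.003, -1.0, -0.0]]
ft_force: [0.2, 0.9, 0.1]
grip_width: 0.0001
```

>>> jog_arm --rows '[{"hand":0,"dx":-0.5,"dy":-3,"dz":0,"ax":0,"ay":0,"az":0},{"hand":0,"dx":-1,"dy":-3,"dz":0,"ax":0,"ay":0,"az":0},{"hand":0,"dx":-2,"dy":-3,"dz":0,"ax":0,"ay":0,"az":0},{"hand":0,"dx":-3,"dy":-2,"dz":0,"ax":0,"ay":0,"az":0},{"hand":0,"dx":-3,"dy":-1,"dz":0,"ax":0,"ay":0,"az":0}]'

```text
time_s: 14.23
position: [0.5172, 0.2028, 0.2264]
tool_rot: [[0.984, 0.006, 0.178], [-0.178, 0.002, 0.984], [0.005, -1.0, 0.003]]
ft_force: [0.6, 1.2, 0.1]
grip_width: -0.0002
```

>>> jog_arm --rows '[{"hand":0,"dx":-3,"dy":0,"dz":-3,"ax":0,"ay":0,"az":0},{"hand":0,"dx":-3,"dy":0,"dz":-3,"ax":0,"ay":0,"az":0},{"hand":0,"dx":-3,"dy":0,"dz":-3,"ax":0,"ay":0,"az":0},{"hand":0,"dx":-2,"dy":0,"dz":-3,"ax":0,"ay":0,"az":0},{"hand":0,"dx":0,"dy":0,"dz":0,"ax":0,"ay":0,"az":0}]'

```text
time_s: 14.65
position: [0.3855, 0.1035, 0.2234]
tool_rot: [[0.984, -0.0, 0.179], [-0.179, 0.0, 0.984], [-0.0, -1.0, 0.0]]
ft_force: [0.4, 0.2, 1.0]
grip_width: 0.0003
```

Run:
```python
from h import *
st()
im=imaging.get_image("scene");bt=imaging.get_image("top");cv2.imwrite("pics/scene9.png",im[:,:,::-1]);cv2.imwrite("pics/top9.png",bt[:,:,::-1])
a=im[180:330,270:450,::-1];b=bt[130:250,150:270,::-1]
o=np.zeros((400,800,3),np.uint8);o[:333,:400]=cv2.resize(a,(400,333),interpolation=cv2.INTER_CUBIC);o[:,400:]=cv2.resize(b,(400,400))
cv2.imwrite("pics/c9.png",o)
def c(p): return (proj("scene",p)-[270,180])*400/180
print("btn up/down pred",c(W(-.012,0,.071)),c(W(-.012,0,.062)))
```

```text
t 14.65 P [0.3855 0.1035 0.2234] box -0.2044 -0.1439 0.2234 F [0.4  0.23 0.95] q [ -2.1   6.9  96.6   0.   76.5 -81.8]
tool y box -0.0 0.0 -1.0 z.V 0.994
btn up/down pred [[154.95403411 193.4283869 ]] [[153.95756298 197.2213729 ]]
```

View pics/c9.png

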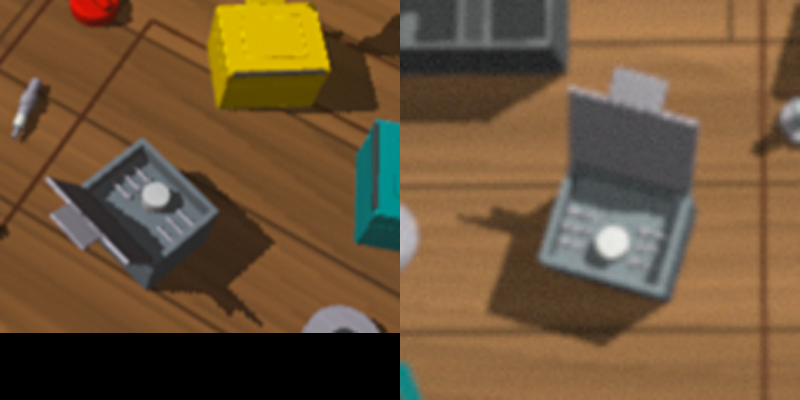

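View pics/scene9.png

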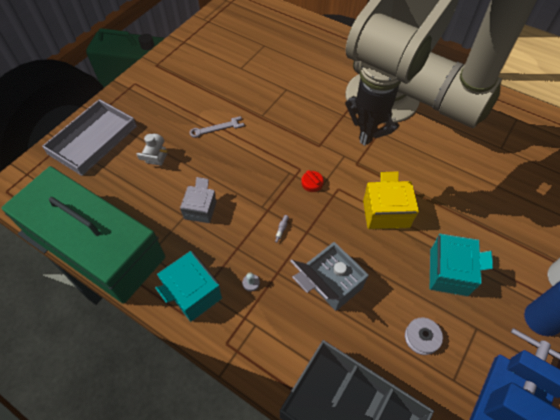

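View pics/top9.png

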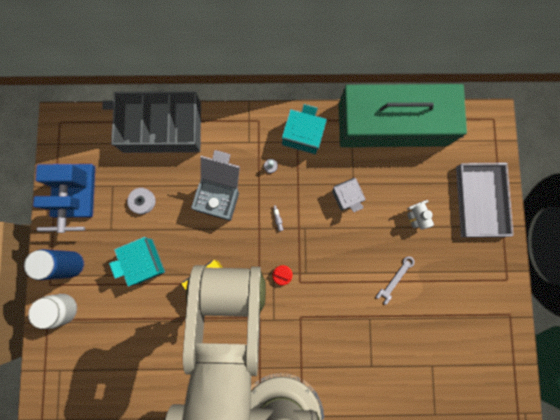

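The lid is open and leaning back (top (220,170)) and the plunger is up at scene crop (155,194). The small box at top (349,194) is shut, nothing else has moved, and the hand is clear.

Run:
```python
from rig import job
job.close_job()
```

```text
the job is handed in; nothing more can be done
```

The larger dispenser's lid is open and resting on its own, its plunger has been pressed fully down and has sprung back up, and the job is handed in at about 15 s.

- **Lid:** I lifted it with the shut fingertips under the lip until it fell back against its stop. After I withdrew, its outer corners matched the positions predicted for 2.1 rad.
- **Plunger:** I pressed it down with the fingers pointing straight down. It stopped at z = 0.062 m while the force rose to about 12 N, so it was on its rigid stop. After release it looked to be up: its centre in the image, (155,194), matches the up prediction (155,193). The down prediction, (154,197), is only 4 px away in that enlarged crop, so the check is a fine one.
- **Everything else:** The last pictures show the dispenser where it was, the smaller one shut and the bystanders unmoved. In the last top view the arm covered most of the yellow box, but the scene view shows it in place.
- **Setback:** My first approach angle brought joint 4 almost to its range limit (-81.3 against -81.47). I backed off and came in steeper, without touching anything.

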